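# Shut and lock the display case

### The arm

A 6-joint arm with a two-finger parallel gripper is mounted at the origin on a cart in front of the work surface, level with it; the furniture and walls round the work are solid. World frame = base frame: x ahead of the robot, y to its left, z up, the work surface at z = 0. Lengths are in m, angles in degrees, forces in N, time in s.
With the tool pointing down it reaches from about 0.3 to 0.75 m from the base axis. Payload 8.5 kg.
Tool frame: the origin (TCP) lies midway between the tips of the shut fingers; the grasp point (between the pads) lies 19 mm behind it (env.hold_point_z is the distance from the TCP to the grasp point, in m); z points along the fingers, y is the line along which they close (so a half turn about z gives the same grasp; the last joint's range is limited). The gripper opens to 85 mm and grips with 20 to 120 N. Pads are 22 mm wide; open, the fingers measure 114 mm over their backs; the gripper's body (76 mm by 85 mm) begins 54 mm behind the grasp point. The pads swing forward as they close: fully open they stand 13 mm farther back than shut.
Start: joints at [61.92, 21.807, 74.336, -0, 83.858, -12.336], TCP at [0.149, 0.529, 0.231] pointing down, gripper open.
Joint ranges: [-178.18, 178.18], [-50.72, 133.34], [12.68, 142.11], [-81.47, 261.47], [9.98, 163.14], [-165.26, 165.26]. Speed limits (degrees/s): [136.94, 136.94, 180, 180, 180, 180].

### API

Orientations are given as a 3x3 rotation matrix whose columns are the frame's x, y, z axes.
In Python, from rig import observe, get_image, camera_info, env gives the robot as it stands.
- The arm moves only by the tool drive_tool, never from a script. Its arguments are lists of equal length, an entry for each row: "offset": the shift along the tool's x, y, z in units of 40 mm (1.0 is 40 mm), a list of three; "turn": the turn, a rotation vector about the tool's x, y, z in units of 6 degrees (1.0 is 6 degrees), a list of three; "hand": the opening, from 0 (shut) to 1 (fully open). A call has exactly 10 rows; each row shifts and turns the commanded pose from where the row before left it, along the tool's axes as they then stand; what a row does not reach is not made up. A row lasts 1/8 s, in which the tool goes at most 62.5 mm and 10.7 degrees, less where a joint would pass 70% of its speed; a pose out of reach is approached as far as the arm can. A call is refused whole if a number of a shift passes 1 or a number of a turn 1, either way. A call with a gripper value outside its range is refused whole. The fingers move at their own pace and stop on an object; "newtons" is the grip in N (left out, the last holds). Time passes only in rows, so rows that do not move let the fingers close, or fill a call up. It gives the time, the measured TCP pose, the force, the opening and the grip force at its end, in the units of the state.
- observe(): the state, without advancing time (a new reading comes with each control period).
- get_image(name): name is "scene" or "top" or "wrist"; returns the picture (400x640x3 uint8, blue, green, red); there is no depth.
- camera_info(name): a dict with "fx", "fy", "cx", "cy" (pixels), "world_to_cam" (4x4, takes a point from world to camera coordinates). Camera axes: x right, y down, z forward; pixel columns grow to the right and rows downward; lengths in m; the calibration is good to about 2 mm. A picture is of the moment at which its call begins: read the wrist's pose just before it. camera_info takes no time and is no camera call; for the wrist camera it gives the pose at the moment of the call.
- env.close_job(): hands the job in; it is judged then, once.
The state is a dict: "time_s": time; "q": joint angles; "qvel": joint speeds; "joint_efforts": joint torques, N m; "position": TCP position; "tool_rot": TCP orientation; "ft_force": force on the tool from outside, world axes, zero at the start; "wrist_torque": the same for the moment, N m; "grip_width": finger opening in m; "gripper_force": force on a finger pad.
Only numpy, scipy, OpenCV 4.12 (cv2) and the standard library are available. Lean on these libraries where they do the work, as an engineer would, in place of code of your own. Each camera call takes 0.05 s, during which the arm holds its last target. There are 200 camera calls.

### The job

Close up the little display case on the counter: first push its sliding door along the track until it is fully shut against the frame. Then put the loose lock knob fully down onto the square shaft on the case, turn it clockwise until the lock stops, and let go, leaving the knob on the shaft. Leave the ink bottle, the eraser and the calculator where they are.

Things in the scene. Friction and masses are not known exactly. Their poses are not given: they have to be found in the camera images.
- case: Display case of pale wood and aluminium, fixed to the counter, 300 mm wide (y), 150 mm deep (x). Origin: centre of its underside; x to its back, y to its left, z up. Front 60 mm high, back 130 mm: its top face slopes up 25 degrees toward the back, its normal leans 25 degrees toward the front. On that face: a sliding door and, at the right end on a 45 mm wide aluminium stile, a lock.
- case_door (a joint): Travel of the clear sliding door along the case's y axis, m: 0 = shut against the lock stile on the right, 0.10 = fully open (to the left). Shutting it is a push toward the case's -y. It slides against 2.5 N of friction and stays where it is left.
- door_rib (a point): Middle of the top of the aluminium pull rib on the door's left edge: 10 mm wide (y), 100 mm long up the slope, standing 20 mm out of the clear door's surface. The aluminium tracks' and stile's tops lie 18 mm below the rib's top. Axes: x up the slope, y to the case's left, z out of the face. Moves with the door.
- lock (a joint): Angle of the lock's shaft, rad: 0 = unlocked (its flat tongue points down the slope), grows as it is turned clockwise seen from in front of the face, up to the stop at 1.3 (tongue over the door's edge). Friction 0.04 N m; it stays where it is left. It may start anywhere from 0 to 0.2.
- lock_seat (a point): Foot of the lock's square steel shaft, on its axis, where the knob's underside comes to rest. z points out of the face along the shaft; x and y are square to the shaft's flats and turn with it (x points up the slope at lock angle 0). Shaft 12 mm square, 18 mm long, its last 3 mm tapering to 8 mm square.
- lock_knob: Loose black plastic lock knob, about 60 g, upright on the counter to the right of the case. Foot 34x34x23 mm with a square bore from below, 13.5 mm wide, 20 mm deep, parallel to the foot's sides: it fits at any of four quarter turns. On top a grip bar 44 mm long (x), 12 mm thick (y), from 22 to 51 mm above the underside. Origin: centre of the underside; z up.
- ink_bottle: Black ink bottle with a white cap, 35 mm across, 80 mm tall, bystander. Origin: centre of its underside.
- eraser: Block eraser in a card sleeve, 58x24x14 mm, bystander. Origin: centre of its underside.
- calculator: Pocket calculator lying flat, 82x130x19 mm, bystander. Origin: centre of its underside.
Mind the look-alikes: they are no part of the job. Several things have the shape of the lock_knob; the one meant has the colours described above.

How it is judged:
By the outcome, as a careful person would: the job done as asked, in the order asked, and still so for the second after the job is handed in, with the robot touching nothing.
It also fails if it takes over 54 s, if anything falls off the work surface, if the arm or the gripper's body presses on something with over 40 N, if the wrist force passes 120 N, or if a joint passes its speed limit or range.

## Working session

There is one attempt and no reset: what is moved stays moved. The work goes in short steps, Python scripts to look and compute and a tool call to move; the robot and the scene stay as the last step left them, time stands still between calls to the robot, and variables do not carry over. Pictures are saved under pics/ and viewed, at most 10 in all, crops included, and the job is handed in when it is done.

Besides the shell and the picture viewer there is one more tool, called after "Request:" as name(argument=value, ...), one argument or row to a line, values as JSON. drive_tool: Moves the arm, as the interface text tells. Its arguments: {"type":"object","properties":{"offset":{"type":"array"},"turn":{"type":"array"},"hand":{"type":"array"},"newtons":{"type":"number"}},"required":["offset","turn","hand"]}

```bash
mkdir -p pics; ls
python3 - <<'E'
from rig import *
import cv2,numpy as np
s=observe();print(s)
for n in("scene","top"):
    cv2.imwrite(f"pics/{n}0.png",get_image(n)); c=camera_info(n); print(n,c)
E
```

```text
pics
{'time_s': 0.0, 'q': array([ 6.19196039e+01,  2.18380048e+01,  7.43845429e+01,  1.83385627e-03,
        8.38578656e+01, -1.23354973e+01]), 'qvel': array([ 0.02235864, -0.02372187,  0.07091939,  0.03778669, -0.05173819,
       -0.01892838]), 'joint_efforts': array([ 1.24569553e-03, -4.48451936e+01, -2.31285149e+01, -7.94352377e-05,
        4.76293091e-03, -4.85481530e-05]), 'position': array([0.14909522, 0.52910093, 0.230741  ]), 'tool_rot': array([[-9.62478350e-01,  2.71357607e-01, -6.88707966e-04],
       [ 2.71358279e-01,  9.62477630e-01, -1.22329167e-03],
       [ 3.30916511e-04, -1.36427835e-03, -9.99999015e-01]]), 'ft_force': array([ 0.45396783, -0.14656568, -0.50513319]), 'wrist_torque': array([-0.00754352, -0.0016197 ,  0.00528377]), 'gripper_force': 0.0, 'grip_width': 0.08551989080366222}
scene {'fx': 448.66603632068876, 'fy': 448.66603632068876, 'cx': 316.52304668171024, 'cy': 193.04214789710764, 'world_to_cam': array([[-0.44687827, -0.89453693, -0.01017278, -0.04917042],
       [-0.41881455,  0.21924578, -0.88120693,  0.37203061],
       [ 0.79050249, -0.38953172, -0.47262126,  0.61565653],
       [ 0.        ,  0.        ,  0.        ,  1.        ]])}
top {'fx': 431.8107475389079, 'fy': 431.8107475389079, 'cx': 320.10638325678286, 'cy': 202.08527938996428, 'world_to_cam': array([[-0.00832695, -0.99973629, -0.02140117, -0.27638623],
       [-0.98796754,  0.01153052, -0.15423097,  0.50024388],
       [ 0.15443706,  0.01985939, -0.98780302,  0.96549384],
       [ 0.        ,  0.        ,  0.        ,  1.        ]])}
```

View pics/scene0.png

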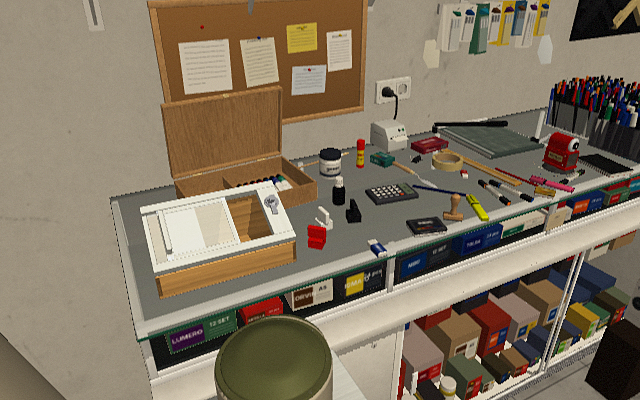

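View pics/top0.png

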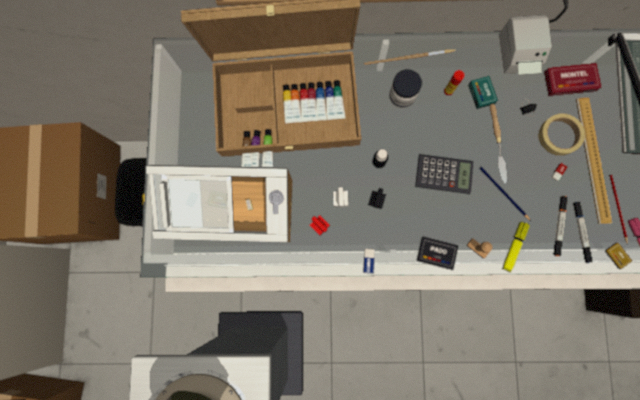

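The scene view shows the case at lower left with its rib at about (162,230) and lock at (271,203). The black knob is at (353,211). The top view has the lock at (276,200), the rib at about (163,205), the black knob at (377,199), red and white look-alikes at (320,225) and (341,197), and the bottle at (381,158).

```bash
cat > h.py <<'E'
from rig import *
import cv2,numpy as np
def ray(c,uv):
    if isinstance(c,str): c=camera_info(c)
    M=c["world_to_cam"];R=M[:3,:3];o=-R.T@M[:3,3]
    d=R.T@np.array([(uv[0]-c["cx"])/c["fx"],(uv[1]-c["cy"])/c["fy"],1]);return o,d/np.linalg.norm(d)
def plane(c,uv,z):
    o,d=ray(c,uv);return o+d*(z-o[2])/d[2]
def hit(c,uv,p0,n):
    o,d=ray(c,uv);return o+d*((np.array(p0)-o)@n)/(d@n)
def tri(*cu):
    A=np.zeros((3,3));b=np.zeros(3);L=[]
    for c,u in cu:
        o,d=ray(c,u);P=np.eye(3)-np.outer(d,d);A+=P;b+=P@o;L.append((o,P))
    x=np.linalg.solve(A,b);return x,[round(1000*np.linalg.norm(P@(x-o)),1) for o,P in L]
def proj(c,p):
    if isinstance(c,str): c=camera_info(c)
    q=c["world_to_cam"]@np.append(p,1);return np.array([c["fx"]*q[0]/q[2]+c["cx"],c["fy"]*q[1]/q[2]+c["cy"]])
E
python3 - <<'E'
from h import *
T=cv2.imread("pics/top0.png");S=cv2.imread("pics/scene0.png")
a=cv2.resize(T[150:250,140:300],None,fx=5,fy=5,interpolation=2)[:,:800]
b=cv2.resize(S[170:300,130:300],None,fx=4.5,fy=4.5,interpolation=2)
cv2.imwrite("pics/ta.png",a);cv2.imwrite("pics/sb.png",b)
print("knob",plane("top",(377,199),.025), tri(("top",(377,199)),("scene",(353,211))))
print("lock",tri(("top",(276,200)),("scene",(271,203))))
print("bottle",tri(("top",(381,158)),("scene",(339,190))))
E
```

```text
knob [ 0.50490567 -0.41438021  0.025     ] (array([ 0.50493136, -0.41380649,  0.02638701]), [np.float64(0.5), np.float64(0.5)])
lock (array([ 0.49118496, -0.18739579,  0.11613806]), [np.float64(1.5), np.float64(1.5)])
bottle (array([ 0.59935418, -0.42437537,  0.04123106]), [np.float64(0.3), np.float64(0.3)])
```

View pics/ta.png

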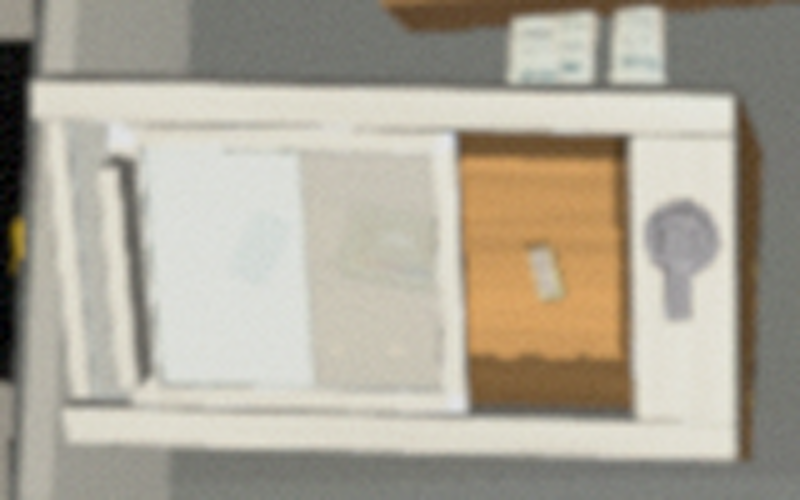

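View pics/sb.png

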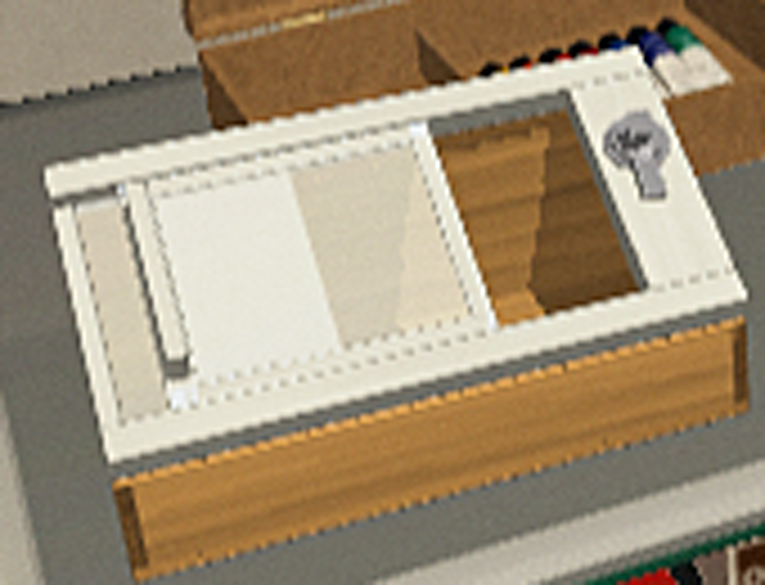

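Run:
```python
from h import *
t=lambda u,v:(140+(u+.5)/5-.5,150+(v+.5)/5-.5); s=lambda u,v:(130+(u+.5)/4.5-.5,170+(v+.5)/4.5-.5)
np.set_printoptions(precision=4,suppress=True)
P=dict(BR=((737,93),(640,48)),FR=((737,458),(745,295)),BL=((33,80),(45,170)),FL=((68,440),(112,460)),
ribB=((110,165),(138,189)),ribF=((130,388),(178,360)),hub=((682,238),(637,142)))
R={}
for k,(a,b) in P.items():
    x,e=tri(("top",t(*a)),("scene",s(*b)));R[k]=x;print(k,x,e[0])
for a,b in(("BR","FR"),("BL","FL"),("BL","BR"),("FL","FR"),("ribB","ribF")):
    d=R[a]-R[b];print(a,b,np.linalg.norm(d),d,np.degrees(np.arctan2(d[1],d[0])))
```

```text
BR [ 0.5542 -0.2143  0.14  ] 0.1
FR [ 0.4058 -0.2074  0.0729] 1.1
BL [0.5639 0.0852 0.1403] 0.5
FL [0.4162 0.0898 0.0722] 0.0
ribB [0.5264 0.0495 0.1401] 0.6
ribF [0.4365 0.053  0.1   ] 0.6
hub [ 0.4964 -0.1887  0.1182] 0.3
BR FR 0.16305553381216017 [ 0.1484 -0.0069  0.0671] -2.6508917301380377
BL FL 0.16272243133516626 [ 0.1477 -0.0046  0.0681] -1.7687101578582882
BL BR 0.29964751340343365 [0.0097 0.2995 0.0003] 88.14261952481112
FL FR 0.29736250402472925 [ 0.0104  0.2972 -0.0007] 87.99165458729034
ribB ribF 0.09847555584363535 [ 0.0899 -0.0035  0.04  ] -2.224599165740147
```

```bash
cat >> h.py <<'E'
from scipy.spatial.transform import Rotation as Ro
np.set_printoptions(precision=4,suppress=True)
psi=np.radians(-2.05);a=np.radians(25)
u=np.array([np.cos(a)*np.cos(psi),np.cos(a)*np.sin(psi),np.sin(a)])
l=np.array([-np.sin(psi),np.cos(psi),0]);n=np.cross(u,l)
FACE=np.c_[-u,l,-n]
def rows(p,R,N=10,p0=None,R0=None):
    s=observe()
    p0=s["position"] if p0 is None else p0;R0=s["tool_rot"] if R0 is None else R0
    rv=Ro.from_matrix(R0.T@R).as_rotvec()/N
    K=sum(Ro.from_rotvec(rv*k).as_matrix() for k in range(N))
    v=np.linalg.solve(K,R0.T@(p-p0))
    print("N",N,"offset",(v/.04).round(3),"turn",(np.degrees(rv)/6).round(3))
E
python3 - <<'E'
from h import *
rib=np.array([.4815,.0513,.120])
R=FACE
for N in (15,20):rows(rib+.11*n,R,N)
s=observe();M=camera_info("wrist")["world_to_cam"];Rc=M[:3,:3];o=-Rc.T@M[:3,3]
print(s["tool_rot"].T@(o-s["position"]), s["tool_rot"].T@Rc.T, camera_info("wrist")["fx"])
E
```

```text
N 15 offset [-0.59  -0.707  0.135] turn [-0.034 -0.277 -0.15 ]
N 20 offset [-0.441 -0.531  0.103] turn [-0.025 -0.208 -0.112]
[ 0.0722  0.0002 -0.1431] [[ 0.0006 -0.9587 -0.2845]
 [ 1.      0.0007 -0.0002]
 [ 0.0004 -0.2845  0.9587]] 341.34183000122556
```

Request:
drive_tool(
  offset=[
    [-0.441,-0.531,0.103],
    [-0.441,-0.531,0.103],
    [-0.441,-0.531,0.103],
    [-0.441,-0.531,0.103],
    [-0.441,-0.531,0.103],
    [-0.441,-0.531,0.103],
    [-0.441,-0.531,0.103],
    [-0.441,-0.531,0.103],
    [-0.441,-0.531,0.103],
    [-0.441,-0.531,0.103],
  ],
  turn=[
    [-0.025,-0.208,-0.112],
    [-0.025,-0.208,-0.112],
    [-0.025,-0.208,-0.112],
    [-0.025,-0.208,-0.112],
    [-0.025,-0.208,-0.112],
    [-0.025,-0.208,-0.112],
    [-0.025,-0.208,-0.112],
    [-0.025,-0.208,-0.112],
    [-0.025,-0.208,-0.112],
    [-0.025,-0.208,-0.112],
  ],
  hand=[1,1,1,1,1,1,1,1,1,1],
)

```text
time_s: 1.35
position: [0.2776, 0.2822, 0.2057]
tool_rot: [[-0.964, 0.154, 0.217], [0.154, 0.988, -0.021], [-0.217, 0.013, -0.976]]
ft_force: [0.4, 1.0, -0.6]
grip_width: 0.0854
gripper_force: 0.0
```

Request:
drive_tool(
  offset=[
    [-0.441,-0.531,0.103],
    [-0.441,-0.531,0.103],
    [-0.441,-0.531,0.103],
    [-0.441,-0.531,0.103],
    [-0.441,-0.531,0.103],
    [-0.441,-0.531,0.103],
    [-0.441,-0.531,0.103],
    [-0.441,-0.531,0.103],
    [-0.441,-0.531,0.103],
    [-0.441,-0.531,0.103],
  ],
  turn=[
    [-0.025,-0.208,-0.112],
    [-0.025,-0.208,-0.112],
    [-0.025,-0.208,-0.112],
    [-0.025,-0.208,-0.112],
    [-0.025,-0.208,-0.112],
    [-0.025,-0.208,-0.112],
    [-0.025,-0.208,-0.112],
    [-0.025,-0.208,-0.112],
    [-0.025,-0.208,-0.112],
    [-0.025,-0.208,-0.112],
  ],
  hand=[0.5,0.5,0.5,0.5,0.5,0.5,0.5,0.5,0.5,0.5],
)

```text
time_s: 2.6
position: [0.4352, 0.0527, 0.2198]
tool_rot: [[-0.905, 0.036, 0.424], [0.033, 0.999, -0.015], [-0.424, 0.0, -0.906]]
ft_force: [0.9, -0.0, 0.1]
grip_width: 0.0428
gripper_force: 0.0
```

Run:
```python
from h import *
s=observe();print(s["time_s"],s["q"],s["position"],s["grip_width"],Ro.from_matrix(s["tool_rot"].T@FACE).as_rotvec(degrees=True))
c=camera_info("wrist");cv2.imwrite("pics/w1.png",get_image("wrist"))
rib=np.array([.4815,.0513,.120])
for k in(-.05,0,.05):print(proj(c,rib+k*u))
rows(rib-.012*n,FACE,10)
```

```text
2.6 [ -10.9407    1.3849  108.0946    5.239    45.811  -101.6966] [0.4352 0.0527 0.2198] 0.04276816084919884 [-0.0041  0.0938 -0.0235]
[322.4925 128.5687]
[322.4646 194.5938]
[322.4396 253.8075]
N 10 offset [0.006 0.005 0.304] turn [-0.001  0.004 -0.   ]
```

View pics/w1.png

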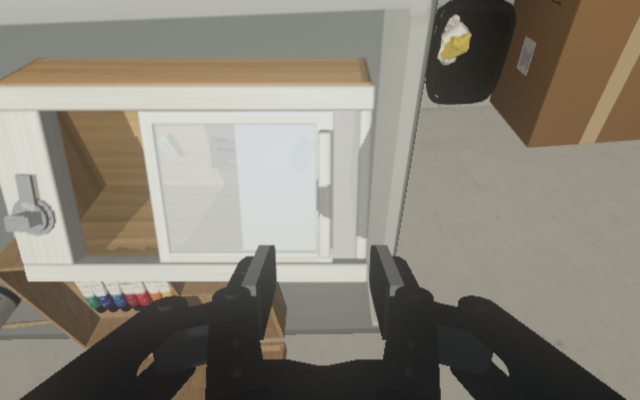

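The wrist view shows the rib at (325,130–255), within 2–3 px of the prediction, so I'll go down onto it.

Request:
drive_tool(
  offset=[
    [0,0.004,0.305],
    [0,0.004,0.305],
    [0,0.004,0.305],
    [0,0.004,0.305],
    [0,0.004,0.305],
    [0,0.004,0.305],
    [0,0.004,0.305],
    [0,0.004,0.305],
    [0,0.004,0.305],
    [0,0.004,0.305],
  ],
  turn=[
    [0,0,0],
    [0,0,0],
    [0,0,0],
    [0,0,0],
    [0,0,0],
    [0,0,0],
    [0,0,0],
    [0,0,0],
    [0,0,0],
    [0,0,0],
  ],
  hand=[0.5,0.5,0.5,0.5,0.5,0.5,0.5,0.5,0.4,0.3],
  newtons=20,
)

```text
time_s: 3.9
position: [0.487, 0.0532, 0.1086]
tool_rot: [[-0.905, 0.036, 0.424], [0.033, 0.999, -0.015], [-0.424, 0.0, -0.906]]
ft_force: [0.5, 0.5, 1.1]
grip_width: 0.0255
gripper_force: 0.0
```

Request:
drive_tool(
  offset=[
    [0,0,0],
    [0,0,0],
    [0,0,0],
    [0,0,0],
    [0,-0.15,0],
    [0,-0.2,0],
    [0,-0.2,0],
    [0,-0.2,0],
    [0,-0.2,0],
    [0,-0.2,0],
  ],
  turn=[
    [0,0,0],
    [0,0,0],
    [0,0,0],
    [0,0,0],
    [0,0,0],
    [0,0,0],
    [0,0,0],
    [0,0,0],
    [0,0,0],
    [0,0,0],
  ],
  hand=[0.05,0.05,0.05,0.05,0.05,0.05,0.05,0.05,0.05,0.05],
)

```text
time_s: 5.15
position: [0.4849, 0.0073, 0.1085]
tool_rot: [[-0.906, 0.036, 0.422], [0.033, 0.999, -0.014], [-0.422, 0.001, -0.906]]
ft_force: [11.0, 2.9, -19.0]
grip_width: 0.0093
gripper_force: 23.0
```

Request:
drive_tool(
  offset=[
    [0,-0.1,0],
    [0,-0.1,0],
    [0,-0.1,0],
    [0,-0.06,0],
    [0,-0.04,0],
    [0,-0.04,0],
    [0,0,0],
    [0,0,0],
    [0,0,0],
    [0,0,0],
  ],
  turn=[
    [0,0,0],
    [0,0,0],
    [0,0,0],
    [0,0,0],
    [0,0,0],
    [0,0,0],
    [0,0,0],
    [0,0,0],
    [0,0,0],
    [0,0,0],
  ],
  hand=[0.05,0.05,0.05,0.05,0.05,0.05,0.05,0.05,0.05,0.05],
)

```text
time_s: 6.4
position: [0.4843, -0.0102, 0.1085]
tool_rot: [[-0.906, 0.036, 0.422], [0.033, 0.999, -0.015], [-0.422, 0.001, -0.906]]
ft_force: [10.6, 0.2, -18.6]
grip_width: 0.0093
gripper_force: 23.1
```

Still moving freely, so I continue in small steps until contact.

Request:
drive_tool(
  offset=[
    [0,-0.06,0],
    [0,-0.06,0],
    [0,-0.04,0],
    [0,-0.02,0],
    [0,-0.02,0],
    [0,0,0],
    [0,0,0],
    [0,0,0],
    [0,0,0],
    [0,0,0],
  ],
  turn=[
    [0,0,0],
    [0,0,0],
    [0,0,0],
    [0,0,0],
    [0,0,0],
    [0,0,0],
    [0,0,0],
    [0,0,0],
    [0,0,0],
    [0,0,0],
  ],
  hand=[0.05,0.05,0.05,0.05,0.05,0.05,0.05,0.05,0.05,0.05],
)

```text
time_s: 7.65
position: [0.484, -0.0181, 0.1085]
tool_rot: [[-0.906, 0.036, 0.422], [0.033, 0.999, -0.014], [-0.422, 0.001, -0.906]]
ft_force: [10.4, 1.0, -19.2]
grip_width: 0.0091
gripper_force: 23.1
```

Request:
drive_tool(
  offset=[
    [0,-0.05,0],
    [0,-0.05,0],
    [0,-0.04,0],
    [0,-0.02,0],
    [0,-0.02,0],
    [0,-0.02,0],
    [0,0,0],
    [0,0,0],
    [0,0,0],
    [0,0,0],
  ],
  turn=[
    [0,0,0],
    [0,0,0],
    [0,0,0],
    [0,0,0],
    [0,0,0],
    [0,0,0],
    [0,0,0],
    [0,0,0],
    [0,0,0],
    [0,0,0],
  ],
  hand=[0.05,0.05,0.05,0.05,0.05,0.05,0.05,0.05,0.05,0.05],
)

```text
time_s: 8.9
position: [0.4836, -0.0217, 0.1086]
tool_rot: [[-0.906, 0.034, 0.421], [0.035, 0.999, -0.006], [-0.421, 0.009, -0.907]]
ft_force: [25.3, 40.4, -16.5]
grip_width: 0.0095
gripper_force: 23.9
```

Run:
```python
from h import *
T=get_image("top");S=get_image("scene")
a=cv2.resize(T[150:250,140:300],None,fx=4,fy=4,interpolation=2)
b=cv2.resize(get_image("wrist"),(640,400))
cv2.imwrite("pics/c2.png",np.vstack([b[:200],a])[:600])
```

```text
(no output)
```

View pics/c2.png

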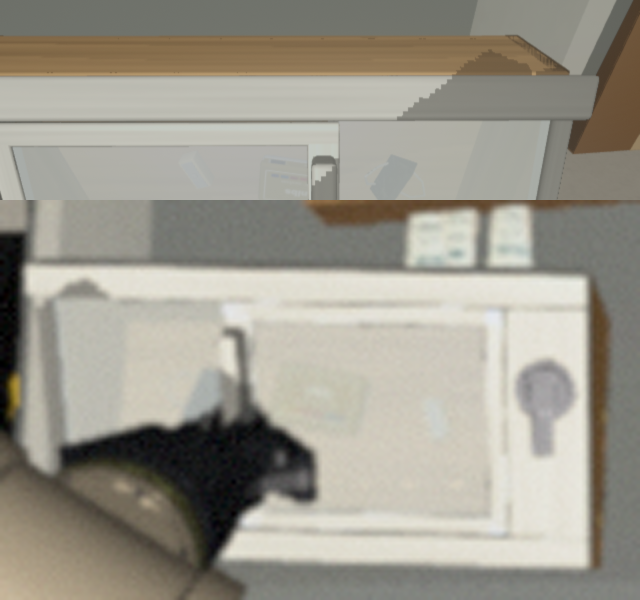

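The top view shows the door's right edge against the stile, and the contact force is 40 N, so the door is shut. Next I release it and retreat.

Request:
drive_tool(
  offset=[
    [0,0,0],
    [0,0,0],
    [0,0,0],
    [0,0,-0.2],
    [0,0,-0.5],
    [0,0,-0.5],
    [0,0,-0.6],
    [0,-0.3,-0.6],
    [0,-0.7,-0.3],
    [0,-0.8,-0.1],
  ],
  turn=[
    [0,0,0],
    [0,0,0],
    [0,0,0],
    [0,0,0],
    [0,0,0],
    [0,0,0],
    [0,0,0],
    [0,0,0],
    [0,0,0],
    [0,0,0],
  ],
  hand=[0.3,0.4,0.5,0.5,0.5,0.5,0.5,0.5,0.5,0.5],
)

```text
time_s: 10.3
position: [0.4333, -0.0972, 0.2122]
tool_rot: [[-0.904, 0.036, 0.425], [0.032, 0.999, -0.016], [-0.426, -0.001, -0.905]]
ft_force: [1.3, 0.3, -1.3]
grip_width: 0.0426
gripper_force: 0.0
```

Run:
```python
from h import *
hub=np.array([.4964,-.1887,.118])
rows(hub+.12*n,FACE,10)
print(observe()["position"],observe()["ft_force"])
```

```text
N 10 offset [-0.051 -0.223 -0.016] turn [-0.001  0.003  0.   ]
[ 0.4333 -0.0972  0.2122] [ 1.3266  0.2591 -1.2834]
```

Request:
drive_tool(
  offset=[
    [-0.1,-0.4,0],
    [-0.1,-0.4,0],
    [-0.1,-0.4,-0.05],
    [-0.1,-0.4,-0.05],
    [-0.1,-0.4,-0.05],
    [0,-0.23,0],
    [0,0,0],
    [0,0,0],
    [0,0,0],
    [0,0,0],
  ],
  turn=[
    [0,0,0],
    [0,0,0],
    [0,0,0],
    [0,0,0],
    [0,0,0],
    [0,0,0],
    [0,0,0],
    [0,0,0],
    [0,0,0],
    [0,0,0],
  ],
  hand=[1,1,1,1,1,1,1,1,1,1],
)

```text
time_s: 11.55
position: [0.446, -0.1859, 0.2247]
tool_rot: [[-0.905, 0.036, 0.424], [0.033, 0.999, -0.015], [-0.424, 0.0, -0.906]]
ft_force: [0.2, 0.8, -0.3]
grip_width: 0.0856
gripper_force: 0.0
```

Run:
```python
from h import *
import pickle
hub=np.array([.4964,-.1887,.118])
c=camera_info("wrist");I=get_image("wrist");pickle.dump((c,I),open("L1.pkl","wb"))
x,y=proj(c,hub).round().astype(int);print(x,y)
L=cv2.resize(I[y-50:y+50,x-70:x+70],None,fx=5,fy=5,interpolation=cv2.INTER_CUBIC)
cv2.imwrite("pics/lock.png",L)
k=np.array([.505,-.414,.04])
# knob hover, tool down, y along world y for now
D=np.array([[-1,0,0],[0,1,0],[0,0,-1.]])
rows(k+[0,0,.12],D,10)
s=observe();print(s["q"],s["position"])
```

```text
321 193
N 10 offset [-0.116 -0.567  0.197] turn [-0.007  0.418 -0.034]
[ -46.2539    6.6559  101.2109   21.0294   55.4544 -143.663 ] [ 0.446  -0.186   0.2247]
```

View pics/lock.png

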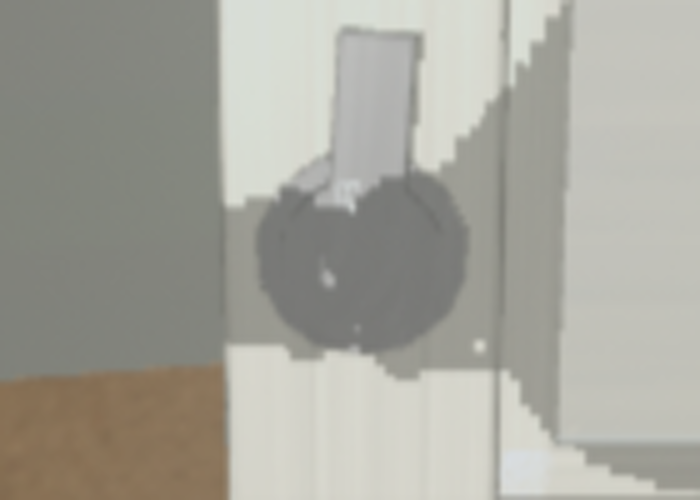

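The lock crop shows the bezel centre at (362,252) in the crop, about px (323,193). The tongue leans roughly 4° clockwise of straight down-slope, and the shaft is hidden in the gripper's shadow. I step aside for a second view.

Request:
drive_tool(
  offset=[
    [0,-0.4,0],
    [0,-0.5,0],
    [0,-0.5,0],
    [0,-0.4,0],
    [0,0,0],
    [0,0,0],
    [0,0,0],
    [0,0,0],
    [0,0,0],
    [0,0,0],
  ],
  turn=[
    [0,0,0],
    [0,0,0],
    [0,0,0],
    [0,0,0],
    [0,0,0],
    [0,0,0],
    [0,0,0],
    [0,0,0],
    [0,0,0],
    [0,0,0],
  ],
  hand=[1,1,1,1,1,1,1,1,1,1],
)

```text
time_s: 12.85
position: [0.4434, -0.2581, 0.2247]
tool_rot: [[-0.905, 0.036, 0.424], [0.033, 0.999, -0.015], [-0.424, 0.0, -0.906]]
ft_force: [0.0, -0.8, 0.3]
grip_width: 0.0854
gripper_force: 0.0
```

Run:
```python
from h import *
import pickle
hub=np.array([.4964,-.1872,.118])
c=camera_info("wrist");I=get_image("wrist");pickle.dump((c,I),open("L2.pkl","wb"))
out=[]
for (cc,J) in (pickle.load(open("L1.pkl","rb")),(c,I)):
    x,y=proj(cc,hub).round().astype(int);print(x,y)
    L=cv2.resize(J[y-35:y+30,x-35:x+35],None,fx=5.7,fy=8,interpolation=cv2.INTER_CUBIC) if 0 else cv2.resize(J[y-40:y+30,x-28:x+28],None,fx=7,fy=7,interpolation=cv2.INTER_CUBIC)
    g=cv2.cvtColor(L,cv2.COLOR_BGR2GRAY);out.append(cv2.createCLAHE(6,(3,3)).apply(g))
cv2.imwrite("pics/lock2.png",np.hstack(out))
# knob in this view
k=np.array([.505,-.414,.051])
print(proj(c,k))
D=np.array([[-1,0,0],[0,1,0],[0,0,-1.]])
rows(k+[0,0,.11],D,10)
```

```text
323 193
414 193
[164.2632 160.9164]
N 10 offset [-0.12  -0.386  0.195] turn [-0.007  0.418 -0.034]
```

View pics/lock2.png

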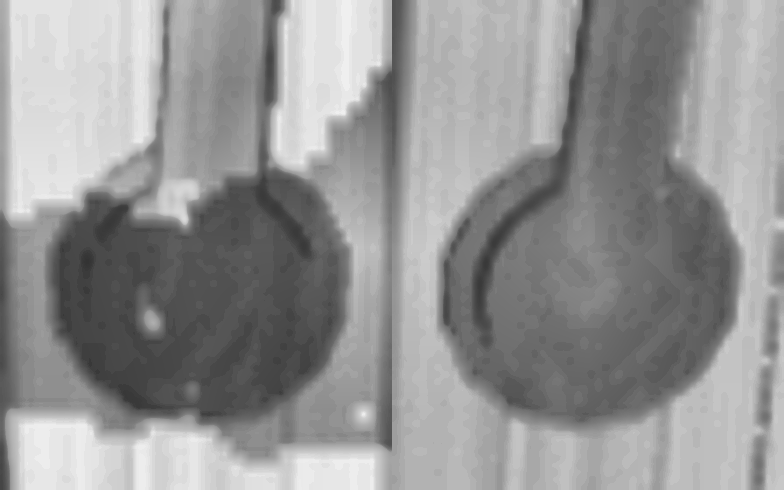

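Both crops show the bezel circle centred at about px (323.4,193) and (414.4,193), with the tongue about 4.5° clockwise. I go to the knob.

Request:
drive_tool(
  offset=[
    [-0.12,-0.386,0.195],
    [-0.12,-0.386,0.195],
    [-0.12,-0.386,0.195],
    [-0.12,-0.386,0.195],
    [-0.12,-0.386,0.195],
    [-0.12,-0.386,0.195],
    [-0.12,-0.386,0.195],
    [-0.12,-0.386,0.195],
    [-0.12,-0.386,0.195],
    [-0.12,-0.386,0.195],
  ],
  turn=[
    [-0.007,0.418,-0.034],
    [-0.007,0.418,-0.034],
    [-0.007,0.418,-0.034],
    [-0.007,0.418,-0.034],
    [-0.007,0.418,-0.034],
    [-0.007,0.418,-0.034],
    [-0.007,0.418,-0.034],
    [-0.007,0.418,-0.034],
    [-0.007,0.418,-0.034],
    [-0.007,0.418,-0.034],
  ],
  hand=[1,1,1,1,1,1,1,1,1,1],
)

```text
time_s: 14.15
position: [0.5051, -0.4145, 0.1607]
tool_rot: [[-1.0, 0.0, -0.002], [0.0, 1.0, -0.0], [0.002, -0.0, -1.0]]
ft_force: [0.5, -0.3, -1.1]
grip_width: 0.0851
gripper_force: 0.0
```

Run:
```python
from h import *
import pickle
c1,_=pickle.load(open("L1.pkl","rb"));c2,_=pickle.load(open("L2.pkl","rb"))
x,e=tri((c1,(323.4,193)),(c2,(414.4,193)));print("bezel",x,e)
rib=np.array([.4815,.052,.120]);print("above stile",(x-rib)@n+.018)
s=observe();print(s["q"],s["position"])
c=camera_info("wrist");I=get_image("wrist");pickle.dump((c,I),open("K1.pkl","wb"))
k=np.array([.505,-.414,.04]);p=proj(c,k);print(p)
x,y=p.round().astype(int)
cv2.imwrite("pics/knob.png",cv2.resize(I[y-75:y+75,x-100:x+100],None,fx=4,fy=4,interpolation=cv2.INTER_CUBIC))
```

```text
bezel [ 0.4966 -0.1867  0.118 ] [np.float64(0.0), np.float64(0.0)]
above stile 0.006200244984046765
[ -49.7002   35.2448   62.7168   -0.0783   82.0885 -139.6748] [ 0.5051 -0.4145  0.1607]
[322.9749 191.5587]
```

View pics/knob.png

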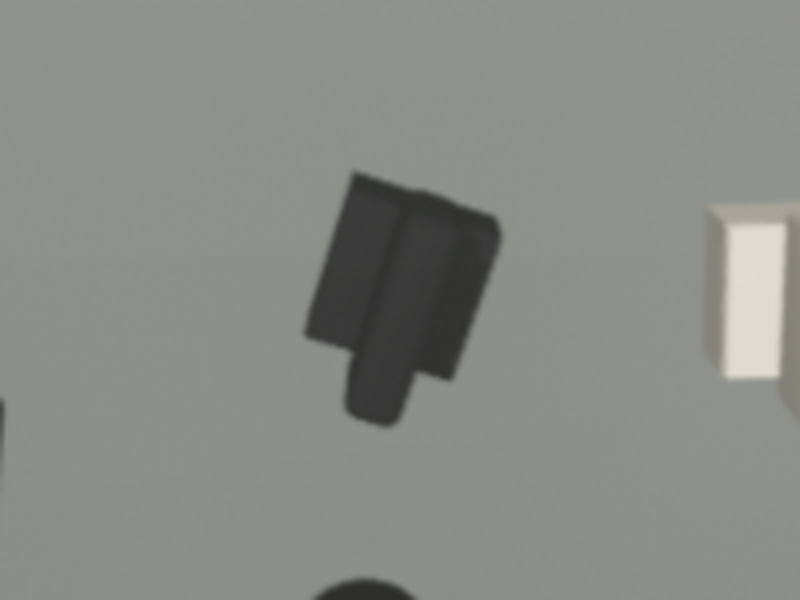

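The knob crop shows the bar running from (372,424) to (437,195), about 17° clockwise from image-up, with the bar's top centre near (405,312).

Run:
```python
from h import *
import pickle
c,I=pickle.load(open("K1.pkl","rb"))
raw=lambda u,v:(223+(u+.5)/4-.5,117+(v+.5)/4-.5)
print(plane(c,raw(405,312),.051),[plane(c,raw(*q),.051) for q in((372,424),)],[plane(c,raw(*q),.023) for q in((305,335),(452,380))])
# dark mask, foot edges by minAreaRect as angle check
g=I.max(2)<75;g[:,:270]=0;g[240:]=0;g[:,:260]=0
n_,lab,st,ce=cv2.connectedComponentsWithStats(g.astype(np.uint8));j=[i for i in range(1,n_) if st[i][4]>300];print(st[j],ce[j])
```

```text
[ 0.5045 -0.4133  0.051 ] [array([ 0.5274, -0.4198,  0.051 ])] [array([ 0.5175, -0.4347,  0.023 ]), array([ 0.5277, -0.403 ,  0.023 ])]
[[ 300  161   48   62 1852]] [[322.6139 189.128 ]]
```

Request:
drive_tool(
  offset=[
    [-0.022,0.025,0.33],
    [0,0,0.35],
    [0,0,0.4],
    [0,0,0.4],
    [0,0,0.4],
    [0,0,0.4],
    [0,0,0.4],
    [0,0,0.34],
    [0,0,0.22],
    [0,0,0.1],
  ],
  turn=[
    [0,0,0.97],
    [0,0,0.97],
    [0,0,0.97],
    [0,0,0],
    [0,0,0],
    [0,0,0],
    [0,0,0],
    [0,0,0],
    [0,0,0],
    [0,0,0],
  ],
  hand=[0.5,0.5,0.5,0.5,0.5,0.5,0.5,0.5,0.5,0.5],
  newtons=50,
)

```text
time_s: 15.45
position: [0.5058, -0.4131, 0.027]
tool_rot: [[-0.954, 0.3, -0.0], [0.3, 0.954, -0.0], [0.0, -0.0, -1.0]]
ft_force: [0.2, -0.3, 0.5]
grip_width: 0.0424
gripper_force: 0.0
```

Request:
drive_tool(
  offset=[
    [0,0,0],
    [0,0,0],
    [0,0,0],
    [0,0,0],
    [0,0,0],
    [0,0,0],
    [0,0,0],
    [0,0,0],
    [0,0,0],
    [0,0,0],
  ],
  turn=[
    [0,0,0],
    [0,0,0],
    [0,0,0],
    [0,0,0],
    [0,0,0],
    [0,0,0],
    [0,0,0],
    [0,0,0],
    [0,0,0],
    [0,0,0],
  ],
  hand=[0.5,0.3,0.2,0.1,0.05,0.05,0.05,0.05,0.05,0.05],
)

```text
time_s: 16.7
position: [0.506, -0.4133, 0.028]
tool_rot: [[-0.954, 0.3, 0.001], [0.3, 0.954, -0.001], [-0.001, -0.001, -1.0]]
ft_force: [-0.1, 1.2, 5.7]
grip_width: 0.0112
gripper_force: 50.3
```

Run:
```python
from h import *
s=observe();Rt=FACE@Ro.from_rotvec([0,0,np.radians(4.5)]).as_matrix()
seat=np.array([.4966,-.1867,.118])
rows(seat+.068*n,Rt,12,p0=s["position"]+[0,0,.1],R0=s["tool_rot"]);print(seat+.068*n)
```

```text
N 12 offset [ 0.158  0.45  -0.132] turn [-0.061 -0.342 -0.149]
[ 0.4679 -0.1857  0.1796]
```

Request:
drive_tool(
  offset=[
    [0,0,-0.25],
    [0,0,-0.5],
    [0,0,-0.5],
    [0,0,-0.5],
    [0,0,-0.5],
    [0,0,-0.25],
    [0.158,0.45,-0.132],
    [0.158,0.45,-0.132],
    [0.158,0.45,-0.132],
    [0.158,0.45,-0.132],
  ],
  turn=[
    [0,0,0],
    [0,0,0],
    [0,0,0],
    [0,0,0],
    [0,0,0],
    [0,0,0],
    [-0.061,-0.342,-0.149],
    [-0.061,-0.342,-0.149],
    [-0.061,-0.342,-0.149],
    [-0.061,-0.342,-0.149],
  ],
  hand=[0.05,0.05,0.05,0.05,0.05,0.05,0.05,0.05,0.05,0.05],
)

```text
time_s: 17.95
position: [0.5002, -0.3359, 0.1476]
tool_rot: [[-0.96, 0.238, 0.145], [0.239, 0.971, -0.014], [-0.144, 0.021, -0.989]]
ft_force: [0.4, 0.5, -0.5]
grip_width: 0.011
gripper_force: 49.5
```

Request:
drive_tool(
  offset=[
    [0.158,0.45,-0.132],
    [0.158,0.45,-0.132],
    [0.158,0.45,-0.132],
    [0.158,0.45,-0.132],
    [0.158,0.45,-0.132],
    [0.158,0.45,-0.132],
    [0.158,0.45,-0.132],
    [0.158,0.45,-0.132],
    [0,0,0],
    [0,0,0],
  ],
  turn=[
    [-0.061,-0.342,-0.149],
    [-0.061,-0.342,-0.149],
    [-0.061,-0.342,-0.149],
    [-0.061,-0.342,-0.149],
    [-0.061,-0.342,-0.149],
    [-0.061,-0.342,-0.149],
    [-0.061,-0.342,-0.149],
    [-0.061,-0.342,-0.149],
    [0,0,0],
    [0,0,0],
  ],
  hand=[0.05,0.05,0.05,0.05,0.05,0.05,0.05,0.05,0.05,0.05],
)

```text
time_s: 19.2
position: [0.468, -0.1859, 0.1792]
tool_rot: [[-0.9, 0.107, 0.422], [0.111, 0.994, -0.015], [-0.421, 0.034, -0.907]]
ft_force: [-0.6, -0.1, -0.8]
grip_width: 0.0111
gripper_force: 49.5
```

Run:
```python
from h import *
seat=np.array([.4966,-.1867,.118]);Rt=FACE@Ro.from_rotvec([0,0,np.radians(4.5)]).as_matrix()
s=observe();print(s["position"],s["q"],s["grip_width"])
rows(seat+.068*n,Rt,1)
W=get_image("wrist");c=camera_info("wrist")
# scene and top crops with predicted axis (foot..tip) marks offset to side
out=[]
S=get_image("scene");T=get_image("top")
kb=s["position"]+s["tool_rot"]@[0,0,.028]
for nm,I in(("wrist",W),("scene",S),("top",T)):
    print(nm,"seat",proj(nm,seat),"tip",proj(nm,seat+.018*n),"knobfoot",proj(nm,kb))
cv2.imwrite("pics/W3.png",W);cv2.imwrite("pics/S3.png",S);cv2.imwrite("pics/T3.png",T)
x,y=proj(c,seat+.01*n).round().astype(int)
a=cv2.resize(W[y-50:y+50,x-65:x+65],None,fx=6,fy=5.8,interpolation=2)[:, :]
x,y=proj("scene",seat+.03*n).round().astype(int)
A=cv2.resize(W[120:270,250:400],(600,600),interpolation=2)[:, 100:500]
B=cv2.resize(S[y-38:y+37,x-25:x+25],(400,600),interpolation=2);print(x,y)
cv2.imwrite("pics/fit.png",np.hstack([A,B]))
```

```text
[ 0.468  -0.1859  0.1792] [ -43.8227   12.0341  103.2113   22.2955   47.8401 -139.849 ] 0.011097123167548649
N 1 offset [-0.002  0.006 -0.012] turn [ 0.001 -0.007 -0.007]
wrist seat [322.3801 213.324 ] tip [322.3862 223.0541] knobfoot [321.9806 236.9034]
scene seat [270.4473 201.4151] tip [271.1429 196.5911] knobfoot [272.1111 190.6662]
top seat [274.9562 197.0582] tip [273.8273 199.3478] knobfoot [272.5237 202.2677]
272 193
```

View pics/fit.png

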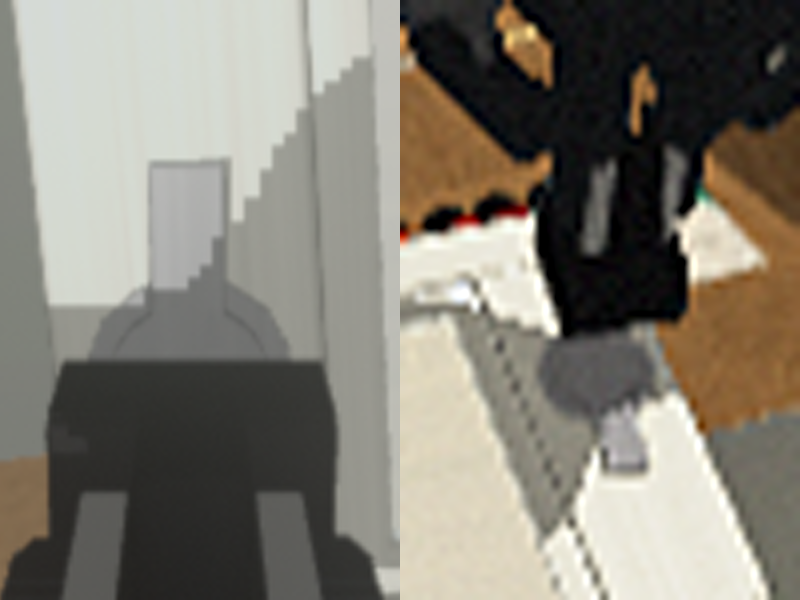

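The fit view shows the tongue now upright in the tool frame, so the yaw matches. The bezel centre is at column 189.5, and the knob foot's lower edge runs from (65,362) to (327,362).

Run:
```python
from h import *
s=observe();c=camera_info("wrist");R=s["tool_rot"];p=s["position"]
raw=lambda a,b:(250+(100+a+.5)/4-.5,120+(b+.5)/4-.5)
for q,z in(((65,362),.028),((327,362),.028),((48,410),.005),((337,410),.005)):
    print(q,1000*(R.T@(hit(c,raw(*q),p+R@[0,0,z],R[:,2])-p)))
seat=np.array([.4966,-.1867,.118]);
for z in(.06,.064,.068,.072): print(z,[1000*(R.T@(hit(c,raw(*q),p+R@[0,0,z],R[:,2])-p)) for q in((92,330),(287,330),(148,160),(228,160))])
print(1000*(R.T@(seat-p)))
```

```text
(65, 362) [ 15.0855 -16.4016  28.    ]
(327, 362) [15.1116 18.1542 28.    ]
(48, 410) [ 16.9156 -16.2774   5.    ]
(337, 410) [16.9408 17.0621  5.    ]
0.06 [array([  9.6661, -15.1782,  60.    ]), array([ 9.6889, 15.1425, 60.    ]), array([36.3377, -6.2506, 60.    ]), array([36.3467,  5.7444, 60.    ])]
0.064 [array([  8.4364, -15.4814,  64.    ]), array([ 8.4596, 15.4369, 64.    ]), array([35.6337, -6.3779, 64.    ]), array([35.6429,  5.8536, 64.    ])]
0.068 [array([  7.2067, -15.7846,  68.    ]), array([ 7.2304, 15.7314, 68.    ]), array([34.9297, -6.5051, 68.    ]), array([34.9391,  5.9627, 68.    ])]
0.072 [array([  5.977 , -16.0878,  72.    ]), array([ 6.0012, 16.0258, 72.    ]), array([34.2258, -6.6323, 72.    ]), array([34.2353,  6.0719, 72.    ])]
[-0.2147  0.2245 67.374 ]
```

Request:
drive_tool(
  offset=[
    [0.02,-0.01,0.12],
    [0,0,0.12],
    [0,0,0.12],
    [0,0,0.12],
    [0,0,0.04],
    [0,0,0.03],
    [0,0,0.03],
    [0,0,0.03],
    [0,0,0],
    [0,0,0],
  ],
  turn=[
    [0,0,0],
    [0,0,0],
    [0,0,0],
    [0,0,0],
    [0,0,0],
    [0,0,0],
    [0,0,0],
    [0,0,0],
    [0,0,0],
    [0,0,0],
  ],
  hand=[0.05,0.05,0.05,0.05,0.05,0.05,0.05,0.05,0.05,0.05],
)

```text
time_s: 20.6
position: [0.4772, -0.186, 0.1567]
tool_rot: [[-0.9, 0.107, 0.422], [0.111, 0.994, -0.015], [-0.421, 0.034, -0.906]]
ft_force: [0.6, -0.1, -0.5]
grip_width: 0.0112
gripper_force: 49.5
```

Request:
drive_tool(
  offset=[
    [0,0,0.025],
    [0,0,0.025],
    [0,0,0.025],
    [0,0,0.025],
    [0,0,0.02],
    [0,0,0],
    [0,0,0],
    [0,0,0],
    [0,0,0],
    [0,0,0],
  ],
  turn=[
    [0,0,0],
    [0,0,0],
    [0,0,0],
    [0,0,0],
    [0,0,0],
    [0,0,0],
    [0,0,0],
    [0,0,0],
    [0,0,0],
    [0,0,0],
  ],
  hand=[0.05,0.05,0.05,0.05,0.05,0.05,0.05,0.05,0.05,0.05],
)

```text
time_s: 21.85
position: [0.4792, -0.186, 0.1523]
tool_rot: [[-0.9, 0.107, 0.422], [0.111, 0.994, -0.014], [-0.421, 0.034, -0.906]]
ft_force: [-0.5, 0.4, -0.9]
grip_width: 0.0109
gripper_force: 49.5
```

Run:
```python
from h import *
s=observe();R=s["tool_rot"];print(R.T@s["ft_force"],R.T@s["wrist_torque"],1000*R.T@(np.array([.4966,-.1867,.118])-s["position"]))
```

```text
[0.8569 0.3511 0.6552] [0.0179 0.2658 0.0122] [-1.2922  0.0186 38.4095]
```

Request:
drive_tool(
  offset=[
    [0,0,0.03],
    [0,0,0.03],
    [0,0,0.03],
    [0,0,0.03],
    [0,0,0.03],
    [0,0,0],
    [0,0,0],
    [0,0,0],
    [0,0,0],
    [0,0,0],
  ],
  turn=[
    [0,0,0],
    [0,0,0],
    [0,0,0],
    [0,0,0],
    [0,0,0],
    [0,0,0],
    [0,0,0],
    [0,0,0],
    [0,0,0],
    [0,0,0],
  ],
  hand=[0.05,0.05,0.05,0.05,0.05,0.05,0.05,0.05,0.05,0.05],
)

```text
time_s: 23.1
position: [0.4818, -0.1861, 0.1468]
tool_rot: [[-0.9, 0.107, 0.422], [0.111, 0.994, -0.014], [-0.421, 0.034, -0.907]]
ft_force: [0.3, -0.1, -1.3]
grip_width: 0.0112
gripper_force: 49.5
```

Run:
```python
from h import *
s=observe();R=s["tool_rot"];print(R.T@s["ft_force"],R.T@s["wrist_torque"],1000*R.T@(np.array([.4966,-.1867,.118])-s["position"]))
```

```text
[ 0.2144 -0.1127  1.3077] [0.0601 0.2875 0.0681] [-1.2905 -0.0131 32.41  ]
```

Still free at 4.4 mm above the seat estimate. I go on in small steps to contact.

Request:
drive_tool(
  offset=[
    [0,0,0.025],
    [0,0,0.025],
    [0,0,0.025],
    [0,0,0.025],
    [0,0,0.02],
    [0,0,0.02],
    [0,0,0],
    [0,0,0],
    [0,0,0],
    [0,0,0],
  ],
  turn=[
    [0,0,0],
    [0,0,0],
    [0,0,0],
    [0,0,0],
    [0,0,0],
    [0,0,0],
    [0,0,0],
    [0,0,0],
    [0,0,0],
    [0,0,0],
  ],
  hand=[0.05,0.05,0.05,0.05,0.05,0.05,0.05,0.05,0.05,0.05],
)

```text
time_s: 24.35
position: [0.483, -0.1861, 0.1449]
tool_rot: [[-0.9, 0.105, 0.424], [0.108, 0.994, -0.017], [-0.423, 0.031, -0.906]]
ft_force: [-36.3, 5.0, 46.4]
grip_width: 0.0108
gripper_force: 58.1
```

Run:
```python
from h import *
s=observe();R=s["tool_rot"];print(R.T@s["ft_force"],R.T@s["wrist_torque"],1000*R.T@(np.array([.4966,-.1867,.118])-s["position"]))
```

```text
[ 13.5532   2.5739 -57.5152] [-0.4409  2.7164  0.0525] [-0.8935  0.0536 30.1655]
```

Firm axial contact (57 N) at the seat height. I ease off 2 mm, then start turning clockwise (+z of the tool).

Request:
drive_tool(
  offset=[
    [0,0,-0.05],
    [0,0,0],
    [0,0,0],
    [0,0,0],
    [0,0,0],
    [0,0,0],
    [0,0,0],
    [0,0,0],
    [0,0,0],
    [0,0,0],
  ],
  turn=[
    [0,0,0],
    [0,0,0.5],
    [0,0,0.7],
    [0,0,0.7],
    [0,0,0.7],
    [0,0,0.7],
    [0,0,0.5],
    [0,0,0.2],
    [0,0,0],
    [0,0,0],
  ],
  hand=[0.05,0.05,0.05,0.05,0.05,0.05,0.05,0.05,0.05,0.05],
)

```text
time_s: 25.6
position: [0.4831, -0.1857, 0.1453]
tool_rot: [[-0.779, 0.463, 0.423], [0.505, 0.863, -0.015], [-0.372, 0.202, -0.906]]
ft_force: [-14.1, 5.9, 22.5]
grip_width: 0.0112
gripper_force: 53.6
```

```bash
cat > st.py <<'E'
from h import *
s=observe();R=s["tool_rot"];print(R.T@s["ft_force"],R.T@s["wrist_torque"],1000*R.T@(np.array([.4966,-.1867,.118])-s["position"]),"rot vs FACE",Ro.from_matrix(FACE.T@R).as_rotvec(degrees=True),s["q"][5])
E
python3 st.py
```

```text
[  5.6131   3.131  -26.4385] [-0.3533  1.197   0.0241] [-0.9153 -0.1571 30.4387] rot vs FACE [-0.0439 -0.0565 28.4689] -117.31836607466215
```

Request:
drive_tool(
  offset=[
    [0,0,0],
    [0,0,0],
    [0,0,0],
    [0,0,0],
    [0,0,0],
    [0,0,0],
    [0,0,0],
    [0,0,0],
    [0,0,0],
    [0,0,0],
  ],
  turn=[
    [0,0,0.6],
    [0,0,0.9],
    [0,0,0.9],
    [0,0,0.9],
    [0,0,0.9],
    [0,0,0.9],
    [0,0,0.9],
    [0,0,0.7],
    [0,0,0.4],
    [0,0,0],
  ],
  hand=[0.05,0.05,0.05,0.05,0.05,0.05,0.05,0.05,0.05,0.05],
)

```text
time_s: 26.85
position: [0.4839, -0.1854, 0.1457]
tool_rot: [[-0.259, 0.867, 0.425], [0.956, 0.293, -0.014], [-0.137, 0.403, -0.905]]
ft_force: [-7.1, 8.0, 22.1]
grip_width: 0.0112
gripper_force: 53.0
```

```bash
python3 st.py
```

```text
[  6.4706   5.076  -23.1881] [-0.7035  1.5039  0.0542] [-0.782  -0.5656 30.4708] rot vs FACE [-0.1626 -0.1151 71.1134] -74.69650479939327
```

Request:
drive_tool(
  offset=[
    [0,0,0],
    [0,0,0],
    [0,0,0],
    [0,0,0],
    [0,0,0],
    [0,0,0],
    [0,0,0],
    [0,0,0],
    [0,0,0],
    [0,0,0],
  ],
  turn=[
    [0,0,0.3],
    [0,0,0.3],
    [0,0,0.3],
    [0,0,0.3],
    [0,0,0.2],
    [0,0,0],
    [0,0,0],
    [0,0,0],
    [0,0,0],
    [0,0,0],
  ],
  hand=[0.05,0.05,0.05,0.05,0.05,0.05,0.05,0.05,0.05,0.05],
)

```text
time_s: 28.1
position: [0.4838, -0.1861, 0.1457]
tool_rot: [[-0.13, 0.896, 0.425], [0.988, 0.151, -0.016], [-0.078, 0.418, -0.905]]
ft_force: [-9.7, 4.5, 21.1]
grip_width: 0.0109
gripper_force: 53.0
```

```bash
python3 st.py
```

```text
[  4.0334   0.8464 -23.296 ] [ 0.0278  0.9105 -0.073 ] [-0.0809 -0.2348 30.4764] rot vs FACE [-0.0924 -0.1627 79.4663] -66.3256031809144
```

Request:
drive_tool(
  offset=[
    [0,0,0],
    [0,0,0],
    [0,0,0],
    [0,0,0],
    [0,0,0],
    [0,0,0],
    [0,0,0],
    [0,0,0],
    [0,0,0],
    [0,0,0],
  ],
  turn=[
    [0,0,0.25],
    [0,0,0.25],
    [0,0,0.25],
    [0,0,0.25],
    [0,0,0],
    [0,0,0],
    [0,0,0],
    [0,0,0],
    [0,0,0],
    [0,0,0],
  ],
  hand=[0.05,0.05,0.05,0.05,0.05,0.05,0.05,0.05,0.05,0.05],
)

```text
time_s: 29.35
position: [0.4838, -0.1859, 0.1457]
tool_rot: [[-0.036, 0.905, 0.425], [0.999, 0.047, -0.015], [-0.034, 0.424, -0.905]]
ft_force: [-8.7, 6.3, 21.7]
grip_width: 0.0112
gripper_force: 53.0
```

```bash
python3 st.py
```

```text
[  5.8819   1.5945 -23.4471] [-0.0173  1.061  -0.1624] [-0.3438 -0.2186 30.48  ] rot vs FACE [-0.1168 -0.1359 85.4452] -60.34094919299177
```

Request:
drive_tool(
  offset=[
    [0,0,0],
    [0,0,0],
    [0,0,0],
    [0,0,0],
    [0,0,0],
    [0,0,0],
    [0,0,0],
    [0,0,0],
    [0,0,0],
    [0,0,0],
  ],
  turn=[
    [0,0,0.25],
    [0,0,0.25],
    [0,0,0.25],
    [0,0,0.25],
    [0,0,0],
    [0,0,0],
    [0,0,0],
    [0,0,0],
    [0,0,0],
    [0,0,0],
  ],
  hand=[0.05,0.05,0.05,0.05,0.05,0.05,0.05,0.05,0.05,0.05],
)

```text
time_s: 30.6
position: [0.4839, -0.1859, 0.1457]
tool_rot: [[0.058, 0.903, 0.425], [0.998, -0.057, -0.016], [0.01, 0.425, -0.905]]
ft_force: [-8.6, 7.2, 21.6]
grip_width: 0.0108
gripper_force: 53.2
```

```bash
python3 st.py
```

```text
[  6.8742   0.959  -23.3102] [-0.0181  1.1916 -0.5952] [-0.3423 -0.3198 30.4914] rot vs FACE [-0.1216 -0.1465 91.3861] -54.37711084415793
```

The stop is reached: torque rose to 0.6 N m against 0.04 N m of friction. I let go and retreat straight out.

Request:
drive_tool(
  offset=[
    [0,0,0],
    [0,0,0],
    [0,0,0],
    [0,0,0],
    [0,0,-0.1],
    [0,0,-0.3],
    [0,0,-0.5],
    [0,0,-0.6],
    [0,0,-0.6],
    [0,0,-0.6],
  ],
  turn=[
    [0,0,0],
    [0,0,0],
    [0,0,0],
    [0,0,0],
    [0,0,0],
    [0,0,0],
    [0,0,0],
    [0,0,0],
    [0,0,0],
    [0,0,0],
  ],
  hand=[0.2,0.4,0.6,0.6,0.6,0.6,0.6,0.6,0.6,0.6],
)

```text
time_s: 31.85
position: [0.437, -0.1845, 0.2429]
tool_rot: [[0.06, 0.904, 0.422], [0.998, -0.059, -0.015], [0.011, 0.422, -0.906]]
ft_force: [-0.1, -0.2, -0.5]
grip_width: 0.051
gripper_force: 0.0
```

Run:
```python
from h import *
import pickle
s=observe();c=camera_info("wrist");I=get_image("wrist");cv2.imwrite("pics/end_w.png",I);pickle.dump((c,I),open("E.pkl","wb"))
print(s["ft_force"],s["position"])
seat=np.array([.4966,-.1867,.118])+.002*n
print([proj(c,seat+h*n).round(1) for h in(0,.023,.051)])
# dark blob near lock
m=(I.max(2)<75).astype(np.uint8)
for r in range(100,300,8):print("".join(".#"[m[r,x]] for x in range(220,420,4)))
T=get_image("top");cv2.imwrite("pics/end_t.png",T)
```

```text
[-0.1011 -0.1981 -0.5037] [ 0.437  -0.1845  0.2429]
[array([323.5, 187. ]), array([323.5, 194.5]), array([323.7, 205.3])]
.................................................#
..................................................
..................................................
.................................................#
..................................................
..................................................
..................................................
..................................................
..................................................
...........................#.#....................
..................................................
..........................##......................
............................#.....................
............................#.....................
............................#.....................
.........................#..#.....................
.........................####.....................
..................................................
..................................................
..........#..............................##.......
....##...###............................###....##.
..###...####............................####....##
.###...#####............................#####....#
###...######............................######....
####..######.............................#####..##
```

Run:
```python
from h import *
import pickle
c,I=pickle.load(open("E.pkl","rb"));g=cv2.cvtColor(I,cv2.COLOR_BGR2GRAY)
for r in range(130,260,4):print(r,"".join("@%#*+=-. "[min(g[r,x]//28,8)] for x in range(260,400,2)))
g=cv2.cvtColor(cv2.imread("pics/end_t.png"),cv2.COLOR_BGR2GRAY)
print()
for r in range(165,245,2):print(r,"".join("@%#*+=-. "[min(g[r,x]//28,8)] for x in range(220,300)))
print(proj("top",[.4966,-.1867,.118]))
```

```text
130 ..................................-------------------======+==========
134 ..................................-------------------=====++==========
138 ..................................-------------------=====++==========
142 ..................................------------------======+===========
146 ..........................-===....------------------=======-..=======-
150 ..........=============++++++++=============--..-=======-.=-....--...-
154 ..............-========++++++++======----.......-===-.....=-.........=
158 ...................-====++++++++====-.====................=..........+
162 ---------------------====++++++++=========...........................+
166 ......................-==++++++++=========...........................-
170          . ...........+***################+..........................-
174 .....................*####################*..........................-
178 ....  .. ............*####*##########******..........................-
182 .....................+*****##########******-.........................+
186    .  ...............+******#########******-..
[... 4095 characters left out ...]

229 ##%%%%%%##****####%%@@@@@@@@@@%@@@@@@@@@@@@@@@@%*=.               .=***+++++++++
231 %%%%%%##********####%@@@@@@@%@@@@@@@@@@@@@@@@@@@@#+-.             .=***+++++++++
233 %%%%##**+++*******###%%@@@@%@@@@@@@@@@@@@@@@@@@@@@@#=....  ..     .=*#*+++++++++
235 %%##*++++++++*******##%%%%%%%%%%%@%%@%@%@@@@@@@@@@@@%+-.     .. ...+***+++++++++
237 #**+++++++++++++****########%%%%%%%%%@%@@%@@@@@@@@@@@%+-          .=***+++++++++
239 *++==+++++++++++****###******#######%%%%%%@%%%@@@@@@@@#=.         .=***+++++++++
241 =======++++++++++**#######********#####%%%%%%@%@@@@@@@%*=----.....-+***+++++++++
243 =========+++++++******####*******+*****####%%%%%%@@@@@@%#*++++++++++++++++++++++
[274.9562 197.0582]
```

Checking the wrist and top images numerically, the knob sits centred on the shaft and the tongue has turned over the door (about 77°). To be sure it is fully down, I'll press lightly on the bar with shut fingers.

```bash
python3 st.py
```

```text
[-0.078   0.146   0.0945] [ 0.1804 -0.0339  0.0252] [  0.9224  -0.1891 139.2718] rot vs FACE [-0.006  -0.2701 91.4807] -51.71733513335212
```

Request:
drive_tool(
  offset=[
    [0,0,0],
    [0,0,0.2],
    [0,0,0.3],
    [0,0,0.35],
    [0,0,0.35],
    [0,0,0.35],
    [0,0,0.25],
    [0,0,0.1],
    [0,0,0],
    [0,0,0],
  ],
  turn=[
    [0,0,0],
    [0,0,0],
    [0,0,0],
    [0,0,0],
    [0,0,0],
    [0,0,0],
    [0,0,0],
    [0,0,0],
    [0,0,0],
    [0,0,0],
  ],
  hand=[0,0,0,0,0,0,0,0,0,0],
)

```text
time_s: 33.2
position: [0.4698, -0.1858, 0.173]
tool_rot: [[0.06, 0.904, 0.422], [0.998, -0.059, -0.015], [0.011, 0.423, -0.906]]
ft_force: [0.3, 0.1, 0.2]
grip_width: 0.0
gripper_force: 0.0
```

```bash
python3 st.py
```

```text
[ 0.098   0.3461 -0.0132] [ 0.1624 -0.0644 -0.0304] [ 0.072   1.0478 61.1292] rot vs FACE [-0.0129  0.0022 91.5211] -53.24945608582316
```

Request:
drive_tool(
  offset=[
    [0,0,0.03],
    [0,0,0.03],
    [0,0,0.03],
    [0,0,0.03],
    [0,0,0.03],
    [0,0,0.03],
    [0,0,0.03],
    [0,0,0.02],
    [0,0,0],
    [0,0,0],
  ],
  turn=[
    [0,0,0],
    [0,0,0],
    [0,0,0],
    [0,0,0],
    [0,0,0],
    [0,0,0],
    [0,0,0],
    [0,0,0],
    [0,0,0],
    [0,0,0],
  ],
  hand=[0,0,0,0,0,0,0,0,0,0],
)

```text
time_s: 34.45
position: [0.4735, -0.186, 0.1662]
tool_rot: [[0.059, 0.904, 0.424], [0.998, -0.058, -0.016], [0.01, 0.424, -0.906]]
ft_force: [-17.3, 2.5, 25.2]
grip_width: 0.0002
gripper_force: 14.6
```

```bash
python3 st.py
```

```text
[  1.7397  -5.0956 -30.1456] [ 1.1396  0.4329 -0.0301] [ 0.2269  0.5184 53.4667] rot vs FACE [-0.0151 -0.1225 91.4458] -53.52867521502212
```

The bar top is hard at the expected height with 30 N on it, so the knob is fully seated. I retreat.

Request:
drive_tool(
  offset=[
    [0,0,-0.05],
    [0,0,-0.2],
    [0,0,-0.5],
    [0,0,-0.6],
    [0,0,-0.6],
    [0,0,-0.5],
    [0,0,-0.2],
    [0,0,0],
    [0,0,0],
    [0,0,0],
  ],
  turn=[
    [0,0,0],
    [0,0,0],
    [0,0,0],
    [0,0,0],
    [0,0,0],
    [0,0,0],
    [0,0,0],
    [0,0,0],
    [0,0,0],
    [0,0,0],
  ],
  hand=[0,0,0,0,0,0,0,0,0,0],
)

```text
time_s: 35.7
position: [0.429, -0.1841, 0.2597]
tool_rot: [[0.059, 0.905, 0.421], [0.998, -0.059, -0.013], [0.013, 0.421, -0.907]]
ft_force: [0.4, 0.1, 0.4]
grip_width: -0.0002
gripper_force: 0.0
```

Run:
```python
from h import *
print(env.close_job())
```

```text
the job is handed in; nothing more can be done
None
```

I pushed the door shut against the frame, put the black knob fully down on the shaft, turned it clockwise to the lock's stop and released it; the job was handed in at about 36 s, and the verdict was not shown to me.

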